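# Close the screen-gluing press

### The arm

A 6-joint arm with a two-finger parallel gripper is mounted at the origin on the work surface. World frame = base frame: x ahead of the robot, y to its left, z up, the work surface at z = 0. Lengths are in m, angles in rad, forces in N, time in s.
With the tool pointing down it reaches from about 0.375 to 0.925 m from the base axis. Payload 5.7 kg.
Tool frame: the origin (TCP) lies midway between the tips of the shut fingers; the grasp point (between the pads) lies 19 mm behind it; z points along the fingers, y is the line along which they close (so a half turn about z gives the same grasp; the last joint's range is limited). The gripper opens to 88 mm and grips with 3 to 60 N. Pads are 20 mm wide; open, the fingers measure 115 mm over their backs; the gripper's body (75 mm by 178 mm) begins 61 mm behind the grasp point.
Start: joints at [1.027, 0.359, 1.51, -0, 1.272, -0.115], TCP at [0.249, 0.546, 0.223] pointing down, gripper open.
Joint ranges: [-2.97, 2.97], [-1.01, 2.36], [0.21, 2.38], [-0.96, 4.11], [0.2, 2.71], [-2.98, 2.98]. Speed limits (rad/s): [2.39, 2.39, 3.14, 3.14, 3.14, 3.14].

### API

Orientations are given as a unit quaternion [x, y, z, w].
In Python, from bench import move_ptp, servo_line, goto_joints, move_gripper, sleep, inverse_kinematics, capture, PlanningError, close_job, spot_in, silhouettes, current_clock, current_joint_pos, current_qvel, current_joint_torque, current_position, current_orientation, current_force, current_torque, current_finger_gap, current_grip_force gives the robot as it stands. Calls block until the motion is done:
- move_ptp(position, orientation): joint-space move of the TCP to a pose.
- servo_line(position, orientation=None, rate=0.15, contact_N=None): straight line of the TCP; orientation=None keeps the orientation; rate is the mean speed in m/s. With contact_N (N) it stops when the force on the tool has changed by that much, and returns True; else False.
- goto_joints(angles): joint-space move.
- move_gripper(opening): finger opening in m; the grip force is fixed at half the most; returns when the fingers have stopped.
- sleep(seconds).
- inverse_kinematics(position, orientation): joint angles nearest the present ones, or None.
- capture(name): name is "scene" or "top" or "wrist"; returns a dict with "image" (420x560x3 uint8, blue, green, red), "range_z" (420x560 float32, m along the optical axis (not along the pixel's ray), 0 where there is no reading), "intrinsics" (3x3 intrinsics, pixels), "R" (3x3) and "t" (3): a world point X has camera coordinates R X + t. Camera axes: x right, y down, z forward; pixel columns grow to the right and rows downward; lengths in m; the calibration is good to about 2 mm. A picture is of the moment at which its call begins.
A pose or a line that the arm cannot do raises PlanningError and nothing moves.
- close_job(): hands the job in; it is judged then, once.
Trained networks look in the newest picture that a camera, given by its name, has taken for a name from the list of things; names that differ only in an ending like _2 or _b are one class to them, and where a whole thing is asked for, a point or a joint stands for the part that bears it (a point fixed in the world has none). Each returns a list of dicts, best first, with "conf" (0 to 1); they miss things now and then, are a little off and sometimes report something else, mostly with a low value. They report only what shows in the picture. A call takes as long as a camera call.
- spot_in(camera, query): "xy" ([column, row] in pixels, amid what is visible of it).
- silhouettes(camera, query): "region" (420x560 bool, what is visible of it) and "xy" ([column, row] in pixels, amid what is visible of it).
Readings, each from a call of its own:
- current_clock(): time.
- current_joint_pos(): joint angles.
- current_qvel(): joint speeds.
- current_joint_torque(): joint torques, N m.
- current_position(): TCP position.
- current_orientation(): TCP orientation.
- current_force(): force on the tool from outside, world axes, zero at the start.
- current_torque(): the same for the moment, N m.
- current_finger_gap(): finger opening in m.
- current_grip_force(): force on a finger pad.
Only numpy, scipy, OpenCV 4.12 (cv2) and the standard library are available. Lean on these libraries where they do the work, as an engineer would, in place of code of your own. Each camera call takes 0.05 s, during which the arm holds its last target. There are 200 camera calls.

### The job

Close the small screen press: push the gold plate's two ears down into the sprung slots until the plate sits flat in the press, then set the black winged knob upright on top of the post's thread; should it fall straight in, lift it and set it again a part turn round. Let it rest there a moment, turn it backward (counter-clockwise seen from above) until it drops into the thread, then forward (clockwise) all the way to its stop, and let go. Leave the phone, tray, pot, bottle and screwdriver where they are.

Things in the scene. Friction and masses are not known exactly. Their poses are not given: they have to be found in the camera images.
- press: Small press, fixed to the table: wooden foot 130 (x) x 200 (y) x 8 mm, a bed with four black rest pads, a dark steel slot at each end and a threaded steel post in the middle. Between the slots the bed is only 52 mm wide in x, so fingers can pass down beside the plate to 10 mm above the table. Origin: middle of the underside, on the table, on the post's axis; y runs from slot to slot, z up.
- plate_home (a point): On the post's axis, 27 mm above the table: where the middle of the plate (plate_center) must be when it sits flat on the rest pads. Axes as the press.
- slot_a (a point): Middle of the open top of the slot at the +y end, 41 mm above the table, 62.5 mm from the axis. The slot is 19 mm wide (x) with rounded edges; a sprung steel clip closes its outer end, leaning outward at the top as a lead-in. The ears must be pushed down past the two clips, 5 to 15 N in all, or the plate stays up on them.
- slot_b (a point): The same at the -y end.
- post_tip (a point): Tapered tip of the upright threaded post, on its axis, 55 mm above the table. Post 24 mm thick, 36 mm over the thread; the tip is 14 mm across. Coarse three-start thread; its top is 47 mm above the table. The way the thread starts face varies and is not given (axes here are the press's).
- plate_center (a point): Gold plate, 60 (x) x 110 (y) x 10 mm, with a 42 mm round hole in its middle and an ear 16 mm wide (x) at each end (y), 138 mm long over the ears; 0.2 kg. It lies flat on the table at the start. The point is the middle of the hole, half-way through the thickness; y runs from ear to ear, z up. It fits either way round, hole over the post, ears in the slots.
- knob_center (a point): Black knob 54 mm tall, standing upright, open end down: skirt 48 mm across to 30 mm up, steel flange 56 mm across and 5 mm tall at the foot, wing on top; 0.09 kg. Point: on the axis, half-way up (27 mm above the foot). Plate home, it is about 72 mm above the table with its lugs on top of the thread, 63 mm when dropped in at a thread start, 59 mm at the final stop.
- knob_wing (a point): Middle of the knob's upright wing, with a red stripe on top: 56 mm long (x), 14 mm thick (y), 24 mm tall (30 to 54 mm above the foot); this point is 42 mm above the foot, on the axis; x along the wing, z up. A grip loosened to 2 to 4 mm wider than the wing still turns the knob and lets it sink by its own weight.
- knob_lugs (a point): On the knob's axis, 3.5 mm above the foot, at three inner lugs 120 degrees apart (bore 40 mm, 26 mm deep; 1.5 mm play). Set on the thread it turns counter-clockwise at most 1.9 rad before dropping some 8 mm; a stop follows within 0.2 rad. Stops on top (5 mm high) also block it clockwise, and may first hold it 5 mm high. From the drop it turns clockwise 1.4 to 1.8 rad, sinking 4 mm, to a hard stop.
- phone_center (a point): Black phone 72 x 148 x 9 mm lying flat; the point is its middle.
- parts_tray: Blue tray with compartments, 100 x 130 x 22 mm; origin under its middle.
- screw_pot: Aluminium pot, 40 mm across, 22 mm tall; origin under its middle.
- cleaner: White bottle with a red cap, 44 mm across, 110 mm tall; origin under its middle.
- driver: Screwdriver 150 mm long lying flat; x along it.

How it is judged:
On the way, in this order (a step that is already met when the one before it is completed fails the run):
1. the plate sits flat in the press, both ears home in their slots, before the knob goes on (z of plate_center in the frame of press between 0.0255 and 0.0285 m and x of plate_center in the frame of press between -0.0035 and 0.0035 m and y of plate_center in the frame of press between -0.0035 and 0.0035 m and angle between plate_center's own z axis and vertical below 0.035 rad and angle between the y axis of plate_center and the y axis of press, either way round below 0.15 rad), for 0.2 s.
2. the knob stands upright on top of the thread over the flat plate, not yet dropped in (its middle 70.3 to 73.2 mm above the table) (all of step 1 and horizontal distance between knob_center and press below 0.004 m and angle between knob_center's own z axis and vertical below 0.09 rad and z of knob_center in the frame of press between 0.0703 and 0.0732 m), for 0.15 s.
3. the knob, upright on the post, has dropped in at a thread start (its middle 61.5 to 66 mm above the table) over the flat plate (all of step 1 and horizontal distance between knob_center and press below 0.004 m and angle between knob_center's own z axis and vertical below 0.09 rad and z of knob_center in the frame of press between 0.0615 and 0.066 m), for 0.05 s.
At the end, for the whole second after the job is handed in: Plate flat in the press (middle 25.5 to 28.5 mm above the table, centred within 3.5 mm, tilt under 2 degrees); knob turned home on the post: upright within 5 degrees, within 4 mm of its axis, middle 57 to 60.6 mm above the table (59 at the stop) (all of step 1 and horizontal distance between knob_center and press below 0.004 m and angle between knob_center's own z axis and vertical below 0.09 rad and z of knob_center in the frame of press between 0.057 and 0.0606 m); the robot touches nothing.
It fails at once if the phone is moved more than 40 mm (distance of phone_center from where it was at the start of the episode above 0.04 m).
It fails at once if the parts tray is moved more than 40 mm (distance of parts_tray from where it was at the start of the episode above 0.04 m).
It fails at once if the screw pot is moved more than 40 mm (distance of screw_pot from where it was at the start of the episode above 0.04 m).
It fails at once if the bottle is moved more than 40 mm (distance of cleaner from where it was at the start of the episode above 0.04 m).
It fails at once if the screwdriver is moved more than 40 mm (distance of driver from where it was at the start of the episode above 0.04 m).
It also fails if it takes over 72 s, if anything falls off the work surface, if the arm or the gripper's body presses on something with over 40 N, if the wrist force passes 120 N, or if a joint passes its speed limit or range.

## Working session

There is one attempt and no reset: what is moved stays moved. The work goes in short steps, each a Python script; the robot and the scene stay as the last script left them, time stands still between calls to the robot, and variables do not carry over. Pictures are saved under pics/ and viewed, at most 10 in all, crops included, and the job is handed in when it is done.

```bash
mkdir -p pics; ls
cat > h.py <<'E'
import numpy as np, cv2
from bench import *
def world(c, uv, z=None):
    K,R,t=c["intrinsics"],np.array(c["R"]),np.array(c["t"])
    uv=np.atleast_2d(uv).astype(float)
    ray=np.c_[(uv[:,0]-K[0][2])/K[0][0],(uv[:,1]-K[1][2])/K[1][1],np.ones(len(uv))]
    if z is None:
        d=np.array([c["range_z"][int(v),int(u)] for u,v in uv]); return (ray*d[:,None]-t)@R
    w=ray@R; o=-R.T@t
    return o+w*((z-o[2])/w[:,2])[:,None]
def cloud(c,m=None):
    d=c["range_z"]; m=(d>0) if m is None else m&(d>0)
    v,u=np.nonzero(m); return world(c,np.c_[u,v])
E
python3 - <<'E'
from h import *
for n in("top","scene"):
    c=capture(n); cv2.imwrite(f"pics/{n}0.png",c["image"])
    print(n,current_clock(),-np.array(c["R"]).T@c["t"])
    for q in("press","plate_center","knob_center","post_tip","slot_a","phone_center","cleaner","driver","parts_tray","screw_pot"):
        for s in silhouettes(n,q)[:2]:
            p=cloud(c,s["region"])
            if len(p): print(q,round(s["conf"],2),np.round(s["xy"]),len(p),np.median(p,0).round(3),p.min(0).round(3),p.max(0).round(3))
E
```

```text
pics
top 0.05 [0.45666944 0.08360156 1.0154217 ]
press 0.31 [313. 238.] 4152 [0.542 0.01  0.009] [ 0.475 -0.093 -0.003] [0.615 0.111 0.054]
plate_center 0.7 [415. 261.] 1039 [ 0.479 -0.259  0.01 ] [ 0.441 -0.331 -0.001] [ 0.518 -0.19   0.016]
knob_center 0.86 [202. 253.] 448 [0.508 0.271 0.031] [ 0.481  0.251 -0.002] [0.537 0.309 0.059]
post_tip 0.77 [305. 238.] 4241 [0.542 0.01  0.009] [ 0.475 -0.096 -0.003] [0.616 0.113 0.054]
slot_a 0.59 [312. 238.] 4100 [0.541 0.009 0.009] [ 0.476 -0.094 -0.   ] [0.614 0.11  0.047]
phone_center 0.85 [329. 298.] 1921 [ 0.402 -0.023  0.009] [ 0.326 -0.063 -0.003] [0.477 0.017 0.017]
cleaner 0.82 [111. 229.] 534 [0.559 0.479 0.07 ] [ 0.54   0.467 -0.005] [0.594 0.537 0.114]
driver 0.7 [240. 148.] 381 [0.762 0.173 0.022] [ 0.697  0.135 -0.002] [0.798 0.256 0.03 ]
parts_tray 0.92 [390. 157.] 2192 [ 0.731 -0.198  0.005] [ 0.674 -0.267 -0.003] [ 0.789 -0.126  0.027]
screw_pot 0.75 [306. 145.] 228 [0.759 0.017 0.022] [ 0.742 -0.002 -0.001] [0.785 0.036 0.027]
scene 0.6 [ 1.23924752 -0.25827894  0.69923327]
press 0.98 [245. 233.] 2542 [ 0.564 -0.007  0.00
[... 409 characters left out ...]
.001] [0.586 0.589 0.112]
slot_a 0.84 [247. 233.] 2478 [ 0.564 -0.007  0.009] [ 0.475 -0.095  0.   ] [0.614 0.108 0.052]
phone_center 0.71 [216. 203.] 848 [ 0.411 -0.025  0.009] [ 0.327 -0.063 -0.001] [0.478 0.015 0.013]
phone_center 0.43 [244. 235.] 2619 [ 0.564 -0.005  0.009] [ 0.464 -0.095 -0.002] [0.615 0.115 0.052]
cleaner 0.87 [397. 177.] 437 [0.571 0.477 0.055] [ 0.495  0.465 -0.001] [0.586 0.526 0.111]
driver 0.54 [346. 265.] 333 [0.775 0.162 0.022] [ 0.684  0.131 -0.001] [0.802 0.262 0.028]
parts_tray 0.58 [191. 309.] 2835 [ 0.73  -0.202  0.005] [ 0.655 -0.267 -0.002] [ 0.839 -0.123  0.102]
screw_pot 0.56 [287. 283.] 270 [0.768 0.012 0.022] [ 0.744 -0.036  0.001] [0.823 0.034 0.101]
```

```bash
python3 - <<'E'
import cv2
a=cv2.imread("pics/top0.png")
cv2.imwrite("pics/top1.png",cv2.resize(a[110:330,150:480],(800,533),interpolation=cv2.INTER_CUBIC))
E
python3 - <<'E'
from h import *
c=capture("top")
def rect(P,name):
    r=cv2.minAreaRect((P[:,:2]*1000).astype(np.float32)); print(name,r)
for q,lo,hi in(("press",.005,.013),("plate_center",.006,.014)):
    s=silhouettes("top",q)[0]; p=cloud(c,s["region"]); rect(p[(p[:,2]>lo)&(p[:,2]<hi)],q)
p=cloud(c); q=p[(p[:,2]>.048)&(p[:,2]<.06)&(abs(p[:,0]-.545)<.08)&(abs(p[:,1])<.1)]; print("post top",len(q),q.mean(0))
E
```

```text
press ((544.2498779296875, 7.862693786621094), (129.78668212890625, 200.02218627929688), 2.9442496299743652)
plate_center ((479.2999572753906, -258.7431640625), (60.156089782714844, 137.83580017089844), 11.539111137390137)
post top 109 [0.54379758 0.00934865 0.05193047]
```

View pics/top1.png

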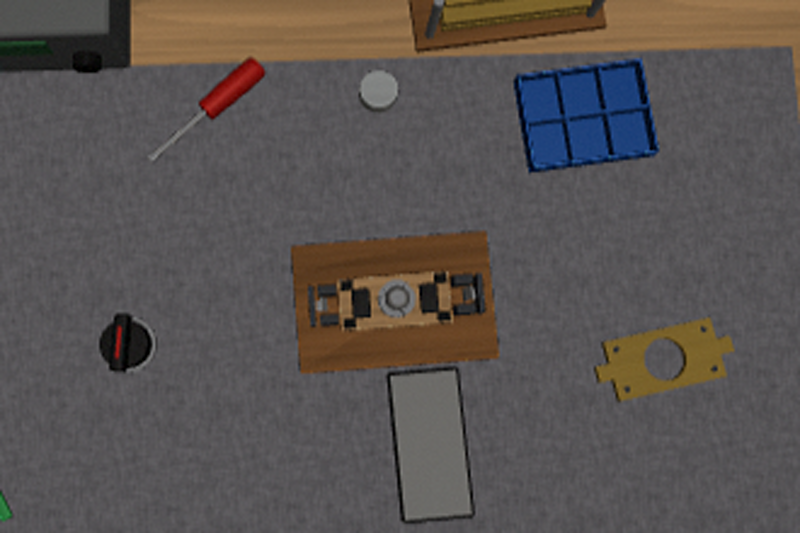

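```bash
cat >> h.py <<'E'
from scipy.spatial.transform import Rotation as Ro
def ori(a): # tool down, closing line (tool y) at world angle a
    c,s=np.cos(a),np.sin(a)
    return Ro.from_matrix(np.array([[-s,c,0],[c,s,0],[0,0,-1]]).T).as_quat() 
def R_ok(a):
    M=Ro.from_quat(ori(a)).as_matrix(); return M[:,1],M[:,2],np.linalg.det(M)
def rect(P): return cv2.minAreaRect((P[:,:2]*1000).astype(np.float32))
E
python3 - <<'E'
from h import *
a=np.radians(3)
print([x for x in R_ok(a)])
for p in((.544,.008,.25),(.479,-.2587,.2),(.51,.275,.2)):
  for k in(0,np.pi/2,np.pi,-np.pi/2):
    q=inverse_kinematics(p,ori(a+k)); print(p,round(k,2),None if q is None else np.round(q,2))
print(current_orientation())
E
```

```text
[array([0.99862953, 0.05233596, 0.        ]), array([ 0.,  0., -1.]), np.float64(1.0000000000000002)]
(0.544, 0.008, 0.25) 0 [-0.11  0.25  1.59 -0.    1.29 -0.16]
(0.544, 0.008, 0.25) 1.57 [-0.11  0.25  1.59 -0.    1.29 -1.74]
(0.544, 0.008, 0.25) 3.14 [-0.11  0.25  1.59 -0.    1.29  2.98]
(0.544, 0.008, 0.25) -1.57 [-0.11  0.25  1.59 -0.    1.29  1.41]
(0.479, -0.2587, 0.2) 0 [-0.62  0.3   1.66 -0.    1.18 -0.67]
(0.479, -0.2587, 0.2) 1.57 [-0.62  0.3   1.66 -0.    1.18 -2.25]
(0.479, -0.2587, 0.2) 3.14 [-0.62  0.3   1.66 -0.    1.18  2.47]
(0.479, -0.2587, 0.2) -1.57 [-0.62  0.3   1.66 -0.    1.18  0.9 ]
(0.51, 0.275, 0.2) 0 [ 0.38  0.35  1.58 -0.    1.21  0.32]
(0.51, 0.275, 0.2) 1.57 [ 0.38  0.35  1.58 -0.    1.21 -1.25]
(0.51, 0.275, 0.2) 3.14 [ 0.38  0.35  1.58 -0.    1.21 -2.82]
(0.51, 0.275, 0.2) -1.57 [ 0.38  0.35  1.58 -0.    1.21  1.89]
[ 2.12762325e-01  9.77103981e-01 -5.09347328e-05 -2.17143253e-05]
```

Run:
```python
from h import *
move_ptp((.544,.008,.26),ori(np.radians(3)))
c=capture("wrist"); cv2.imwrite("pics/w1.png",c["image"]); p=cloud(c)
print("cam",-np.array(c["R"]).T@c["t"], current_clock())
for q in("post_tip","press"):
    for s in spot_in("wrist",q)[:2]: print(q,s)
n=p[(abs(p[:,0]-.544)<.1)&(abs(p[:,1]-.008)<.12)]
for lo,hi in((.006,.011),(.036,.044),(.045,.049),(.05,.06)):
    m=n[(n[:,2]>lo)&(n[:,2]<hi)]
    if len(m)>10: print(lo,len(m),m.mean(0),rect(m))
move_ptp((.479,-.259,.2),ori(np.radians(11.5)))
c=capture("wrist"); cv2.imwrite("pics/w2.png",c["image"]); p=cloud(c)
n=p[(abs(p[:,0]-.479)<.1)&(abs(p[:,1]+.26)<.12)&(p[:,2]>.007)&(p[:,2]<.014)]
print("plate",len(n),rect(n),current_clock())
cv2.imwrite("pics/w12.png",np.hstack([cv2.resize(cv2.imread(f"pics/w{i}.png"),(400,300)) for i in(1,2)]))
```

```text
cam [0.54167127 0.07806809 0.422022  ] 3.5
post_tip {'xy': [275.9, 168.1], 'conf': 0.7}
post_tip {'xy': [397.6, 379.4], 'conf': 0.29}
press {'xy': [281.4, 165.3], 'conf': 0.65}
0.006 15450 [0.5339678  0.01513429 0.00807077] ((525.3886108398438, 8.637184143066406), (167.3005828857422, 199.49256896972656), 2.162525177001953)
0.036 1326 [0.54269006 0.01437457 0.0391519 ] ((542.9713745117188, 9.050315856933594), (38.49199295043945, 171.11676025390625), 2.858163356781006)
0.045 453 [0.54313924 0.00903695 0.04666784] ((543.7406616210938, 9.193527221679688), (34.56504821777344, 147.87730407714844), 9.750910758972168)
0.05 378 [0.5432398  0.0096489  0.05317029] ((546.5909423828125, 7.5923919677734375), (30.851032257080078, 28.99730110168457), 57.47404861450195)
plate 6115 ((478.13385009765625, -258.0867004394531), (60.060699462890625, 137.7044677734375), 11.387711524963379) 4.7417
```

View pics/w12.png

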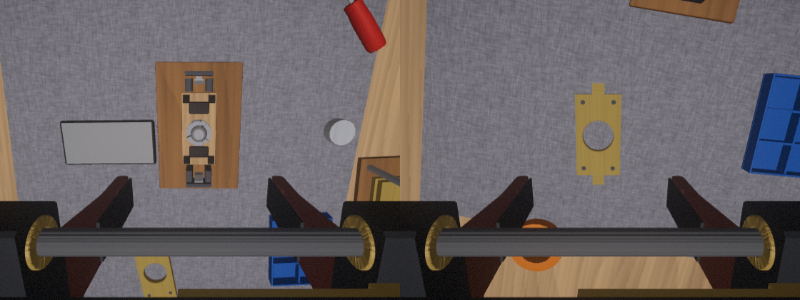

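Run:
```python
from h import *
o=ori(np.radians(11.4))
move_ptp((.4783,-.2583,.06),o)
print(servo_line((.4783,-.2583,.004),rate=.08,contact_N=6),current_position())
move_gripper(.05); print("gap",current_finger_gap(),current_grip_force())
servo_line((.4783,-.2583,.12),rate=.15)
print("gap",current_finger_gap(),current_force())
move_ptp((.5432,.0088,.12),ori(np.radians(2.9)))
print(current_position(),current_clock())
c=capture("wrist"); cv2.imwrite("pics/w3.png",c["image"]); p=cloud(c)
for q in("plate_center",):
    for s in silhouettes("wrist",q)[:2]:
        r=cloud(c,s["region"]); print(s["conf"],s["xy"],r.mean(0),np.percentile(r,[2,50,98],axis=0))
        r=r[(r[:,2]>.11)&(r[:,2]<.14)]
        print(rect(r)) if len(r) else 0
n=p[(abs(p[:,0]-.544)<.1)&(abs(p[:,1]-.008)<.1)]
for lo,hi in((.036,.044),(.05,.06),(.105,.14)):
    m=n[(n[:,2]>lo)&(n[:,2]<hi)]
    if len(m)>10: print(lo,len(m),m.mean(0),rect(m))
```

```text
False [ 0.47852324 -0.25850253  0.00424753]
gap 0.05953263891793086 30.00054180622101
gap 0.05938656202938009 [ 0.11322635  0.45061106 -2.05581988]
[0.54304599 0.00804106 0.11956544] 8.7583
0.95 [277.5, 217.3] [0.54354406 0.023725   0.12501622] [[ 0.51449686 -0.05215983  0.11880975]
 [ 0.54342412  0.03447446  0.12529212]
 [ 0.57269217  0.0731819   0.12659183]]
((544.2296142578125, 8.130775451660156), (60.36790084838867, 138.70620727539062), 2.7599358558654785)
0.036 1624 [0.54011852 0.07482914 0.03906696] ((542.827880859375, 21.25344467163086), (38.831966400146484, 147.2648162841797), 2.8575546741485596)
0.05 326 [0.54465977 0.00354534 0.05320272] ((542.7529907226562, 3.5259530544281006), (10.375198364257812, 30.615568161010742), 88.31990051269531)
0.105 23646 [0.543532   0.02308527 0.1254108 ] ((542.7117919921875, 8.564132690429688), (138.9514617919922, 76.8337173461914), 85.06914520263672)
```

View pics/w3.png

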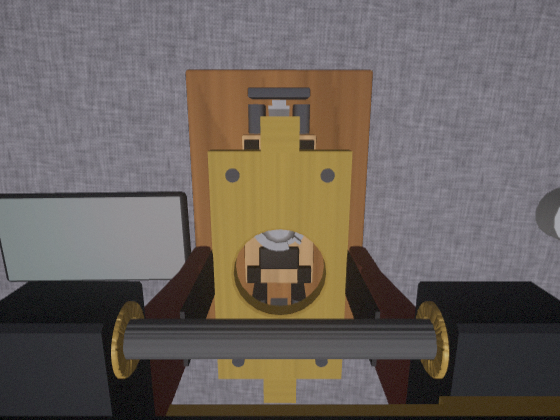

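Run:
```python
from h import *
x,y=.5424,.0097
servo_line((x,y,.062),rate=.1); print(current_position(),current_force())
for z in(.052,.045,.040,.035,.030,.026,.024):
    h=servo_line((x,y,z),rate=.04,contact_N=30); print(z,h,current_position().round(4),current_force().round(1))
    if h: break
sleep(.2); print(current_force(),current_finger_gap(),current_clock())
c=capture("wrist"); cv2.imwrite("pics/w4.png",c["image"])
s=silhouettes("wrist","plate_center")[0]; r=cloud(c,s["region"]); r=r[(r[:,2]>.025)&(r[:,2]<.05)]
print(s["conf"],np.percentile(r[:,2],[5,25,50,75,95]),rect(r))
A=np.c_[r[:,:2]-[.543,.009],np.ones(len(r))]; print("plane",np.linalg.lstsq(A,r[:,2],rcond=None)[0])
```

```text
[0.54276879 0.0094514  0.06224806] [ 0.39135099 -0.95895531 -1.31280767]
0.052 False [0.5422 0.0097 0.0519] [-0.4 -0.4 -2.4]
0.045 False [0.5421 0.0097 0.0446] [ 0.5  0.2 -2.8]
0.04 False [0.5428 0.0095 0.04  ] [ 0.8 -0.8 -0.9]
0.035 False [0.5431 0.0095 0.035 ] [ 2.8 -2.8 -1.4]
0.03 False [0.5429 0.0095 0.0299] [ 2.3 -2.6 -1.4]
0.026 False [0.5431 0.0098 0.026 ] [ 4.5 -0.8  0.4]
0.024 False [0.5432 0.0098 0.0256] [-0.7 -1.  17.2]
[-0.21826044 -0.26764015 16.70122953] 0.05929110149333735 11.8417
0.95 [0.03089744 0.03155607 0.03196971 0.03239135 0.03298362] ((544.2662963867188, 9.70651626586914), (60.3992919921875, 138.33175659179688), 2.5152881145477295)
plane [-0.00029497 -0.0004765   0.03195441]
```

```bash
python3 - <<'E'
from h import *
move_gripper(.088)
servo_line((.5424,.0097,.15),rate=.2)
c=capture("wrist"); cv2.imwrite("pics/w5.png",c["image"])
s=silhouettes("wrist","plate_center")[0]; r=cloud(c,s["region"]); r=r[(r[:,2]>.025)&(r[:,2]<.05)]
print(s["conf"],np.percentile(r[:,2],[5,25,50,75,95]),rect(r))
A=np.c_[r[:,:2]-[.543,.009],np.ones(len(r))]; print("plane",np.linalg.lstsq(A,r[:,2],rcond=None)[0])
p=cloud(c); n=p[(np.hypot(p[:,0]-.543,p[:,1]-.009)<.022)&(p[:,2]>.04)]
for lo,hi in((.045,.0495),(.0525,.06)):
    m=n[(n[:,2]>lo)&(n[:,2]<hi)]; print(lo,len(m),m.mean(0),rect(m))
# knob look
move_ptp((.509,.275,.2),ori(np.radians(90+90-10-180)))
c=capture("wrist"); cv2.imwrite("pics/w6.png",c["image"])
s=silhouettes("wrist","knob_center")[0]; r=cloud(c,s["region"])
print(s["conf"],s["xy"])
m=r[r[:,2]>.05]; print("wing",len(m),m.mean(0),rect(m))
m=r[(r[:,2]<.0095)&(r[:,2]>.003)]; print("flange",len(m),rect(m),cv2.minEnclosingCircle((m[:,:2]*1000).astype(np.float32)))
m=r[(r[:,2]<.034)&(r[:,2]>.025)]; print("skirt",len(m),rect(m),cv2.minEnclosingCircle((m[:,:2]*1000).astype(np.float32)))
print(current_clock())
E
python3 -c "
import cv2,numpy as np
cv2.imwrite('pics/w56.png',np.hstack([cv2.resize(cv2.imread(f'pics/w{i}.png'),(400,300)) for i in(5,6)]))"
```

```text
0.64 [0.03077933 0.03147422 0.03195111 0.03242245 0.03310596] ((544.1934814453125, 10.041557312011719), (60.12940216064453, 137.27423095703125), 2.375267505645752)
plane [-0.00111799 -0.0006406   0.03197351]
0.045 882 [0.54350058 0.01036121 0.0469254 ] ((543.8473510742188, 9.141558647155762), (35.035301208496094, 36.013946533203125), 4.189189910888672)
0.0525 453 [0.54331984 0.00954565 0.05431958] ((543.9490966796875, 12.857626914978027), (24.928691864013672, 29.93228530883789), 82.65851593017578)
0.75 [277.1, 188.7]
wing 1057 [0.50809075 0.27893995 0.05360038] ((507.8119812011719, 278.4158630371094), (14.199143409729004, 55.66794204711914), 84.34574127197266)
flange 349 ((509.4443664550781, 292.74005126953125), (25.662023544311523, 54.49505615234375), 84.24142456054688) ((508.21038818359375, 280.5034484863281), 27.252824783325195)
skirt 1146 ((509.0421142578125, 278.5733947753906), (44.253177642822266, 47.31279373168945), 3.363292694091797) ((507.6892395019531, 278.4197998046875), 23.93789291381836)
14.6167
```

View pics/w56.png

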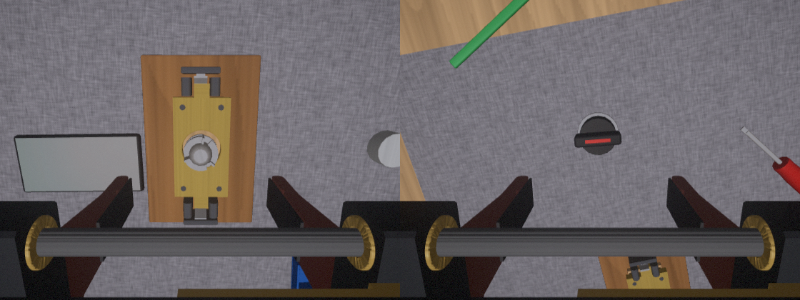

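```bash
cat >> h.py <<'E'
P=np.array([.5436,.0093])  # press axis
def knobtop():
    """height of wing top, and its centre, from the wrist camera"""
    c=capture("wrist"); ss=silhouettes("wrist","knob_wing")
    if not ss: return None
    r=cloud(c,ss[0]["region"]); t=current_position(); r=r[np.hypot(*(r[:,:2]-t[:2]).T)<.032]
    if len(r)<30: return None
    # the topmost level = wing top
    z=np.percentile(r[:,2],97); m=r[r[:,2]>z-.004]
    return np.median(m[:,2]).round(4),len(m),rect(m)
E
python3 - <<'E'
from h import *
a=np.radians(84.3-180); o=ori(a)
x,y=.5079,.2784
move_ptp((x,y,.08),o)
move_gripper(.04)
print(servo_line((x,y,.034),rate=.08,contact_N=5),current_position())
move_gripper(.008); print("gap",current_finger_gap(),current_grip_force())
servo_line((x,y,.13),rate=.15); print(current_position(),current_force())
print(knobtop())
move_ptp((*P,.13),o); print(current_position(),np.round(current_joint_pos(),2)); print(knobtop(),current_clock())
c=capture("wrist"); cv2.imwrite("pics/w7.png",c["image"])
E
```

```text
False [0.50801526 0.27845858 0.03395312]
gap 0.014168794348191087 30.000576674938202
[0.50719292 0.27812448 0.12924032] [ 0.94191037 -0.34179159 -0.33580121]
(np.float64(0.1487), 3088, ((514.5150756835938, 276.6196594238281), (42.835968017578125, 31.162227630615234), 16.21452522277832))
[0.54348333 0.01013743 0.12980983] [-0.11  0.38  1.74  0.    1.02  1.56]
(np.float64(0.1493), 3063, ((551.0643920898438, 12.049189567565918), (29.718164443969727, 43.23737335205078), 65.35664367675781)) 20.1333
```

View pics/w7.png

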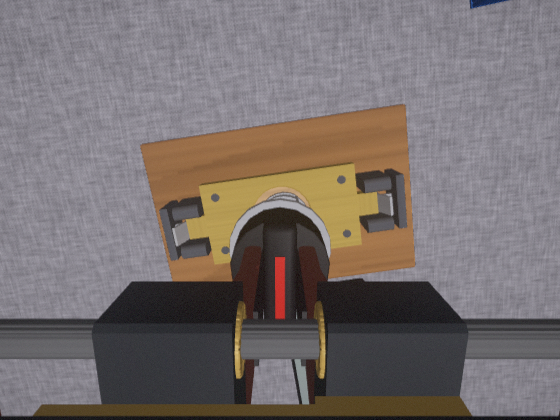

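Run:
```python
from h import *
x,y=.5434,.0096
servo_line((x,y,.093),rate=.1); print(current_position().round(4),current_force().round(1))
h=servo_line((x,y,.0675),rate=.03,contact_N=5); sleep(.1)
print(h,current_position().round(4),current_force().round(1),current_torque().round(2),current_clock())
sleep(.2);print(knobtop(),current_finger_gap())
```

```text
[0.5433 0.0099 0.0929] [ 0.4  0.1 -0.6]
True [0.5436 0.0095 0.0789] [-0.5  0.8  5.9] [ 0.01  0.25 -0.01] 21.35
(np.float64(0.0985), 3032, ((551.2577514648438, 9.588363647460938), (13.775174140930176, 41.72864532470703), 84.59052276611328)) 0.014139572498948944
```

```bash
cat >> h.py <<'E'
def turn(da):
    q=np.array(current_joint_pos()); q[5]-=da; goto_joints(q)
E
python3 - <<'E'
from h import *
move_gripper(.0165); sleep(.4); print(current_finger_gap(),knobtop(),current_clock())
q0=np.array(current_joint_pos()); tot=0
while tot<2.15:
    tot+=.15; q=q0.copy(); q[5]-=tot; goto_joints(q); k=knobtop()
    print(round(tot,2),k and (k[0],k[2][2]),current_torque()[2].round(2),current_clock())
    if k and k[0]<.094: break
E
```

```text
0.01670701021201234 (np.float64(0.0987), 3096, ((550.9485473632812, 9.547325134277344), (14.005904197692871, 41.75487518310547), 83.6322250366211)) 22.4333
0.15 (np.float64(0.0987), 86.8563461303711) 0.01 22.8
0.3 None -0.04 23.1667
0.45 (np.float64(0.0986), 13.660431861877441) -0.0 23.5333
0.6 (np.float64(0.0987), 22.29705238342285) -0.05 23.9
0.75 (np.float64(0.0986), 31.55428123474121) 0.02 24.2667
0.9 (np.float64(0.0987), 39.4381103515625) 0.06 24.6333
1.05 (np.float64(0.0986), 48.078651428222656) 0.02 25.0
1.2 (np.float64(0.0984), 59.603782653808594) -0.05 25.3667
1.35 None -0.05 25.7333
1.5 (np.float64(0.0901), 73.30677032470703) 0.04 26.1
```

Run:
```python
from h import *
p=current_position(); print(servo_line((.5434,.0096,.0705),rate=.05,contact_N=6),current_position().round(4),current_force().round(1)); print(knobtop())
q0=np.array(current_joint_pos()); tot=0
while tot<2.1:
    tot+=.12; q=q0.copy(); q[5]+=tot; goto_joints(q); k=knobtop(); T=current_torque()[2]
    print(round(tot,2),k and (k[0],round(k[2][2])),T.round(2),current_clock())
    if abs(T)>.5: break
```

```text
False [0.543  0.0096 0.0699] [-0.5  0.5  0. ]
(np.float64(0.0901), 3063, ((540.2894287109375, 17.880023956298828), (41.84523010253906, 25.744535446166992), 73.55563354492188))
0.12 (np.float64(0.0901), 49) -0.02 26.8583
0.24 (np.float64(0.0901), 72) -0.03 27.2083
0.36 (np.float64(0.0901), 62) 0.05 27.5583
0.48 (np.float64(0.0901), 59) 0.01 27.9083
0.6 (np.float64(0.0902), 52) 0.02 28.2583
0.72 (np.float64(0.0901), 21) -0.01 28.6083
0.84 (np.float64(0.0898), 14) -0.05 28.9583
0.96 (np.float64(0.0891), 27) -0.02 29.3083
1.08 (np.float64(0.089), 24) -0.01 29.6583
1.2 (np.float64(0.0886), 17) -0.02 30.0083
1.32 (np.float64(0.0883), 11) 0.0 30.3583
1.44 (np.float64(0.088), 4) 0.06 30.7083
1.56 (np.float64(0.0233), 3) -0.06 31.0583
1.68 (np.float64(0.0872), 9) 0.04 31.4083
1.8 (np.float64(0.0867), 73) 0.03 31.7583
1.92 (np.float64(0.0868), 85) 0.09 32.1083
2.04 (np.float64(0.087), 62) 0.21 32.4583
2.16 (np.float64(0.087), 60) 0.88 32.8083
```

Run:
```python
from h import *
print(np.round(current_joint_pos(),2),current_finger_gap(),current_force().round(1))
q=np.array(current_joint_pos()); 
for i in range(3):
    q[5]+=.06; goto_joints(q); sleep(.1); T=current_torque()[2]; k=knobtop(); print(T.round(2),k and k[0],current_force().round(1),current_joint_pos()[5].round(3))
    if abs(T)>2: break
c=capture("wrist"); cv2.imwrite("pics/w8.png",c["image"])
```

```text
[-0.11  0.47  1.79 -0.    0.89  2.22] 0.017086590735783058 [ 0.5 -6.3  0.6]
1.22 0.0869 [ 0.6 -4.1 -0.1] 2.274
0.85 0.087 [-0.3 -4.2  1.3] 2.335
1.3 0.0869 [ 0.3 -4.6  2.8] 2.395
```

View pics/w8.png

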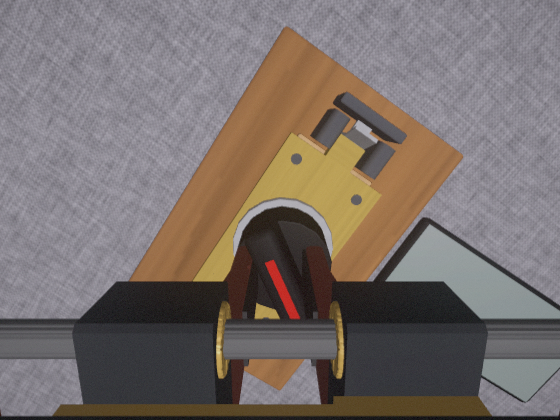

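Run:
```python
from h import *
turn(-.35+.7 if False else .35); print(current_torque()[2]); print(knobtop())
move_gripper(.05); sleep(.2); k=knobtop(); print(k)
servo_line((.5434,.0096,.16),rate=.15)
c=capture("wrist"); cv2.imwrite("pics/w9.png",c["image"]); p=cloud(c)
n=p[np.hypot(p[:,0]-.5436,p[:,1]-.0093)<.034]
for lo,hi in((.078,.1),(.058,.07),(.03,.042)):
    m=n[(n[:,2]>lo)&(n[:,2]<hi)]
    if len(m)>20:
        A=np.c_[m[:,:2]-P,np.ones(len(m))]; print(lo,len(m),np.median(m[:,2]),rect(m),np.linalg.lstsq(A,m[:,2],rcond=None)[0].round(4))
print(current_clock())
```

```text
0.04717106937407186
(np.float64(0.0865), 3081, ((549.9471435546875, 7.274974822998047), (13.994149208068848, 45.028076171875), 63.9405632019043))
(np.float64(0.0861), 3092, ((549.0076904296875, 6.810258865356445), (14.026104927062988, 45.62464904785156), 65.23448944091797))
0.078 1722 0.08605144912011592 ((544.037841796875, 9.057449340820312), (14.017230033874512, 56.0268440246582), 65.2535171508789) [-0.0047  0.0145  0.0859]
0.058 2006 0.062313260833509215 ((544.0128173828125, 9.007955551147461), (47.64385986328125, 47.5977783203125), 17.32330322265625) [ 0.007  -0.0043  0.0624]
0.03 1850 0.03249645562552367 ((546.4578247070312, 8.847755432128906), (67.7846908569336, 59.84542465209961), 82.7903060913086) [ 0.0277 -0.0146  0.0333]
36.5417
```

View pics/w9.png

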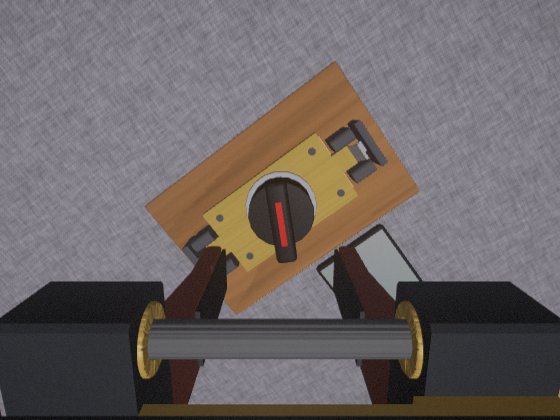

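```bash
python3 -c "
from bench import *
print(close_job(),current_clock())"
```

```text
the job is handed in; nothing more can be done
the job is handed in; nothing more can be done
```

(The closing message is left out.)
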